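Restart the climate logger by its sunken key

ROBOT

A 6-joint arm with a two-finger parallel gripper is mounted at the origin on the work surface. World frame = base frame: x ahead of the robot, y to its left, z up, the work surface at z = 0. Lengths are in mm, angles in degrees, forces in N, time in s.
With the tool pointing down it reaches from about 350 to 850 mm from the base axis. Payload 8.1 kg.
Tool frame: the origin (TCP) lies midway between the tips of the shut fingers; the grasp point (between the pads) lies 19 mm behind it; x points along the fingers, y is the direction in which the jaws open and shut, and the axes are right-handed (so a half turn about x gives the same grasp; the last joint's range is limited). The gripper opens to 85 mm and grips with 20 to 120 N. Pads are 22 mm wide; open, the fingers measure 114 mm over their backs; the gripper's body (76 mm by 85 mm) begins 54 mm behind the grasp point. The pads swing forward as they close: fully open they stand 13 mm farther back than shut.
Start: joints at [62.315, 7.471, 85.268, -0, 87.261, -4.893], TCP at [232.414, 553.163, 231.292] pointing down, gripper open.
Joint ranges: [-169.43, 169.43], [-51.17, 129.36], [1.28, 143.12], [-76.62, 256.62], [0, 156.53], [-152.29, 152.29]. Speed limits (degrees/s): [136.94, 136.94, 159.86, 180, 180, 180].

INTERFACE

Orientations are given as [roll, pitch, yaw] about the fixed x, y, z axes, in that order (R = Rz(yaw) Ry(pitch) Rx(roll)).
In Python, from bench import r gives the robot as it stands.
- The arm moves only by the tool move_arm, never from a script. Its argument "deltas" is a list of rows, each a list of 2 entries, a list of its own where there are three numbers: the shift along the tool's x, y, z in mm, then the turn about the tool's x in degrees. A call has 1 to 12 rows; each row is the pose to reach, as a shift and turn from the pose measured when the call began, along the tool's axes at that moment; what a row does not reach only later rows make up. A row lasts 1/8 s, in which the tool goes at most 62.5 mm and 10.7 degrees, less where a joint would pass 70% of its speed; a pose out of reach is approached as far as the arm can. A call with a gripper value outside its range is refused whole. "jaw" is the opening, from -1 (shut) to 1 (fully open), set as the call begins (left out, the last holds). The fingers move at their own pace and stop on an object; "squeeze" is the grip in N (left out, the last holds). Time passes only in rows, so rows that repeat a pose let the fingers close. It gives the time, the measured TCP pose, the force and the opening at its end, in the units of the state.
- r.sense(): the state, without advancing time (a new reading comes with each control period).
- r.snapshot(name): name is "side" or "top"; returns (picture, depth): 480x640x3 uint8, red, green, blue; 480x640 float32, mm along the optical axis (not along the pixel's ray), 0 where there is no reading.
- r.get_calibration(name): a dict with "fovy" (degrees; the focal length in pixels is half the picture's height over the tangent of half this angle, whatever the lens; pixels are square), "cx", "cy" (the principal point, pixels), "position" and "attitude" of the camera in the world. Camera axes: x right, y down, z forward; pixel columns grow to the right and rows downward; lengths in mm; the calibration is good to about 2 mm. A picture is of the moment at which its call begins. get_calibration takes no time and is no camera call.
- r.hand_in(): hands the job in, once; it reports no verdict.
The state is a dict: "time": time; "joint_pos": joint angles; "qd": joint speeds; "joint_efforts": joint torques, N m; "tool_pos": TCP position; "tcp_rot": TCP orientation; "ft_force": force on the tool from outside, world axes, zero at the start; "wrist_torque": the same for the moment, N m; "finger_gap": finger opening in mm.
Only numpy, scipy, OpenCV 4.12 (cv2) and the standard library are available. Lean on these libraries where they do the work, as an engineer would, in place of code of your own. Each camera call takes 0.05 s, during which the arm holds its last target. There are 200 camera calls.

TASK

Restart the climate logger that has the upright sensor stalk: with a fingertip push its dust cover all the way open, reach into the well and press the sunken key fully down, keep it down for a good second and let it come up, then push the cover fully closed again. Only touch it: do not lift the logger or shove it out of its place, and leave the other logger and everything else on the bench undisturbed.

Things in the scene. Friction and masses are not known exactly. Their poses are not given: they have to be found in the camera images.
- logger: climate logger to restart, the one with an upright white SENSOR STALK (16 mm across, top 87 mm above the origin, at x 30, y 73 mm). Grey box 110 (x) by 180 (y) mm, top face 55 mm up, loose, about 0.9 kg. Origin: centre of its underside, z up. A white sliding dust cover hides a round well in the top face at x 0, y -35 mm
- logger_rib (a point): middle of the upper edge of the cover's thumb rib, 73.5 mm above the underside; moves with the cover. The rib stands upright across the middle of the cover: 44 mm along the logger's x, 5 mm thick along y, 13.5 mm above the cover plate; push its side to slide the cover
- logger_well (a point): centre of the mouth of the logger's well, in the top face (55 mm above the underside). The well is round, 46 mm across, 30 mm deep to its floor, with the key standing in the middle of it
- logger_key_top (a point): centre of the flat upper face of the sunken key, a white disc 32 mm across; 20 mm below the box's top face (35 mm above the underside) when up; goes down with the key
- logger_cover (a joint): slide of the cover, m: 0 closed, plate centred over the well; 0.056 fully open, moved toward the logger's +y (the stalk end). Starts up to 8 mm ajar, stays where left, drags with about 1.5 N. Plate 58 (x) by 56 (y) mm, upper face 59.5 mm above the underside, between two guides at x -32.5 and 32.5 mm (5 mm wide, tops 62 mm above the underside)
- logger_key (a joint): travel of the logger's key, m: 0 up, 0.006 fully down; sprung, starts to move at 1.5 N, fully down at 5 N
- spare: the other logger, to be left alone: the same box, cover, well and key, turned on its own, but with a FLAT VENT disc flush with the top in place of the stalk. Same sizes and origin as the logger; the two may stand either way round
- spare_rib (a point): middle of the upper edge of the spare logger's cover rib
- spare_key (a joint): travel of the spare logger's key, m: 0 up, 0.006 down
- vial: small jar, 24 mm across, 55 mm tall, standing between the loggers; origin at the centre of its underside
- brush: wooden brush, 150 mm long, lying between the loggers and the robot; origin on its underside
- lidbox: clear box with a white lid, 78 by 118 mm, 67 mm tall, beyond the loggers; origin at the centre of its underside
- cardbox: cardboard box with a lid, 168 by 118 mm, 87 mm tall, far left; origin at the centre of its underside
- pot: terracotta pot, 124 mm across, 108 mm tall, far right; origin at the centre of its underside
- sherd: flat pottery sherd, about 75 by 50 mm, 9 mm thick, near right; origin on its underside
Not all that is in view belongs to the job. Leave any green look-alike of the logger alone.

How it is judged:
By the outcome, as a careful person would: the job done as asked, in the order asked, and still so for the second after the job is handed in, with the robot touching nothing.
It also fails if it takes over 45 s, if anything falls off the work surface, if the arm or the gripper's body presses on something with over 40 N, if the wrist force passes 120 N, or if a joint passes its speed limit or range.

## Working session

There is one attempt and no reset: what is moved stays moved. The work goes in short steps, Python scripts to look and compute and a tool call to move; the robot and the scene stay as the last step left them, time stands still between calls to the robot, and variables do not carry over. Pictures are saved under pics/ and viewed, about 8 in all and at most 12, crops included, and the job is handed in when it is done.

Besides the shell and the picture viewer there is one more tool, called after "Call:" by a JSON object that holds its "op" and its "data", one argument or row to a line. move_arm: Moves the arm, as the interface text tells. Its arguments: {"type":"object","properties":{"deltas":{"type":"array","items":{"type":"array"}},"jaw":{"type":"number"},"squeeze":{"type":"number"}},"required":["deltas"]}

```bash
mkdir -p pics
cat > h.py <<'E'
import numpy as np, cv2
from bench import r
def cal(n):
    c=r.get_calibration(n); f=240/np.tan(np.radians(c['fovy'])/2); return c,f
def snap(n,fn=None):
    p,d=r.snapshot(n)
    if fn: cv2.imwrite('pics/'+fn,p[...,::-1])
    return p,d
E
python3 - <<'E'
from h import *
for n in('top','side'):
    p,d=snap(n,n+'0.png'); np.save(n+'d.npy',d); np.save(n+'p.npy',p); print(n,r.get_calibration(n))
print(r.sense())
E
```

```text
top {'fovy': 42.00449355582444, 'cx': 330.89791845331183, 'cy': 237.5888366738075, 'position': array([ 454.36756083,   72.640346  , 1720.500039  ]), 'attitude': array([-1.77289102e+02, -1.47924296e-01, -9.11876289e+01])}
side {'fovy': 53.79937480933888, 'cx': 321.6802300641716, 'cy': 244.9603263995829, 'position': array([ -27.01501341, -495.41005976,  886.02188359]), 'attitude': array([-136.6782072 ,    0.33909203,  -44.87622658])}
{'time': 0.1, 'joint_pos': array([ 6.23133652e+01,  7.50983124e+00,  8.53249592e+01, -6.33006566e-04,
        8.72613137e+01, -4.89242478e+00]), 'qd': array([ 0.07851039, -0.20280841, -0.16284809,  0.05809262, -0.01622418,
       -0.05901526]), 'joint_efforts': array([ 6.36968925e-04, -5.70951498e+01, -5.01942015e+01, -2.15153700e-04,
        7.94749096e-03,  4.50919430e-06]), 'tool_pos': array([232.19469451, 552.70173825, 230.34083442]), 'tcp_rot': array([ -94.51550358,   89.9038937 , -117.30968281]), 'ft_force': array([-0.21824732, -0.34565361, -0.5594945 ]), 'wrist_torque': array([ 0.00847826,  0.02036764, -0.06059827]), 'finger_gap': 85.39581311121975}
```

View pics/top0.png

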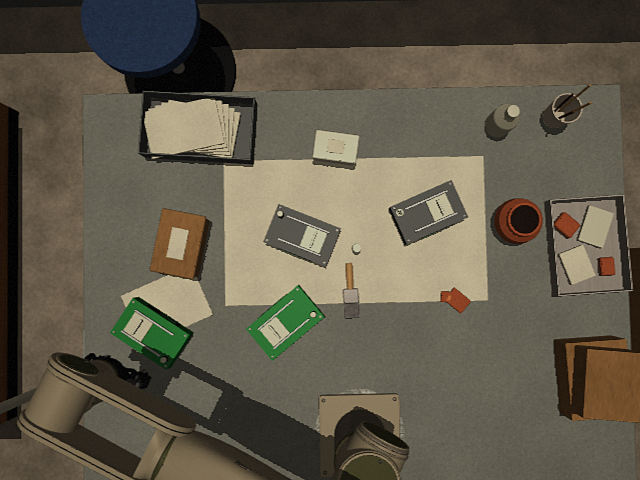

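View pics/side0.png

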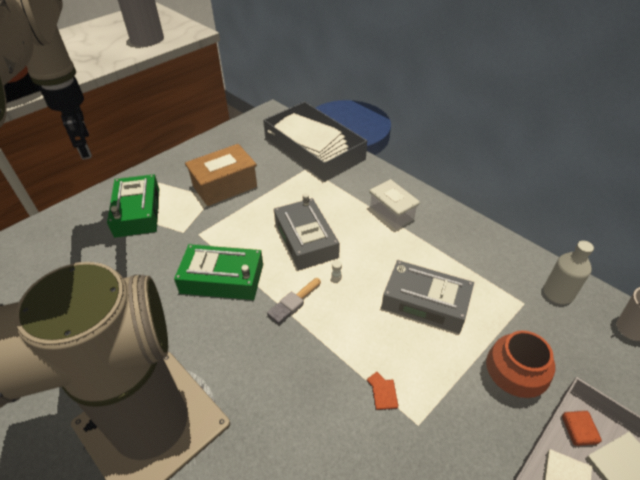

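The top view shows four candidates:
- Grey box at (302,236), with an upright white stalk at (280,213).
- Grey box at (428,212), with a flat vent at (400,212).
- Green look-alike at (286,322).
- Green look-alike at (152,332).

I pick the left grey box. In the side view its stalk stands up at (306,200). Next I'll check that in a crop and measure.

```bash
cat >> h.py <<'E'
from scipy.spatial.transform import Rotation as R
def cloud(n,d):
    c,f=cal(n); v,u=np.indices(d.shape)
    P=np.stack([(u-c['cx'])/f*d,(v-c['cy'])/f*d,d],-1)
    return P@R.from_euler('xyz',c['attitude'],degrees=True).as_matrix().T+c['position']
def proj(n,X):
    c,f=cal(n); q=(np.atleast_2d(X)-c['position'])@R.from_euler('xyz',c['attitude'],degrees=True).as_matrix()
    return q[:,:2]/q[:,2:]*f+[c['cx'],c['cy']]
def ray(n,uv,z):
    c,f=cal(n); uv=np.atleast_2d(uv).astype(float)
    q=np.c_[(uv-[c['cx'],c['cy']])/f,np.ones(len(uv))]@R.from_euler('xyz',c['attitude'],degrees=True).as_matrix().T
    return c['position']+q*((z-c['position'][2])/q[:,2])[:,None]
E
python3 - <<'E'
from h import *
p=np.load('topp.npy');d=np.load('topd.npy');W=cloud('top',d)
s=np.load('sidep.npy')
a=cv2.resize(p[190:280,250:355],None,fx=5,fy=5,interpolation=2); b=cv2.resize(s[180:285,255:355],None,fx=3.6,fy=3.6)
h=max(a.shape[0],b.shape[0]); o=np.zeros((h,800,3),np.uint8); o[:a.shape[0],:a.shape[1]]=a[:,:800]; w=min(b.shape[1],800-a.shape[1]); o[:b.shape[0],a.shape[1]:a.shape[1]+w]=b[:,:w]
cv2.imwrite('pics/crop1.png',o[...,::-1])
print('table z',np.median(W[270:290,240:260,2]))
for nm,(x0,x1,y0,y1) in dict(log=(255,350,195,275),spare=(380,475,175,250)).items():
    m=np.zeros(d.shape,np.uint8); m[y0:y1,x0:x1]=((W[y0:y1,x0:x1,2]>48)&(W[y0:y1,x0:x1,2]<68))
    m=cv2.morphologyEx(m,cv2.MORPH_CLOSE,np.ones((5,5)))
    n,l,st,_=cv2.connectedComponentsWithStats(m); k=1+st[1:,4].argmax()
    ys,xs=np.where(l==k); X=ray('top',np.c_[xs,ys],55.)[:,:2]
    print(nm,cv2.minAreaRect(X.astype(np.float32)),'med z',np.median(W[l==k][:,2]))
    # high points
    Z=W[y0:y1,x0:x1]; hi=Z[Z[...,2]>75]; print('high',len(hi),hi.mean(0) if len(hi) else '')
    g=p.astype(int).min(2); mm=((l==k)&(g>140)).astype(np.uint8); n2,l2,s2,c2=cv2.connectedComponentsWithStats(mm)
    for i in range(1,n2):
        if s2[i,4]>5: print(s2[i],c2[i],ray('top',c2[i],59.5)[0])
E
```

```text
table z 0.7266563800970971
log ((541.8844604492188, 145.94631958007812), (179.81292724609375, 111.51239776611328), 67.01310729980469) med z 56.49341429081437
high 73 [528.74399947 135.8396308  734.42952724]
[278 211   4   5  16] [279.5 213. ] [601.30368448 202.27699285  59.5       ]
[278 216  51  40 527] [310.56166983 238.07020873] [532.74244705 120.82512176  59.5       ]
spare ((597.0223388671875, -194.8291778564453), (110.84127807617188, 181.84234619140625), 22.52021598815918) med z 56.128121744660234
high 26 [ 496.0652169    -6.70457803 1278.0366368 ]
[405 191  42  18  60] [424.8        199.73333333] [ 628.86047606 -185.9121909    59.5       ]
[415 194  42  37 414] [438.93719807 208.83816425] [ 603.71874647 -222.94386084   59.5       ]
[398 209   5   5   9] [400.55555556 210.22222222] [ 602.11500947 -120.47708559   59.5       ]
[396 212   6   4   8] [398. 214.] [ 592.15616218 -113.40218656   59.5       ]
```

View pics/crop1.png

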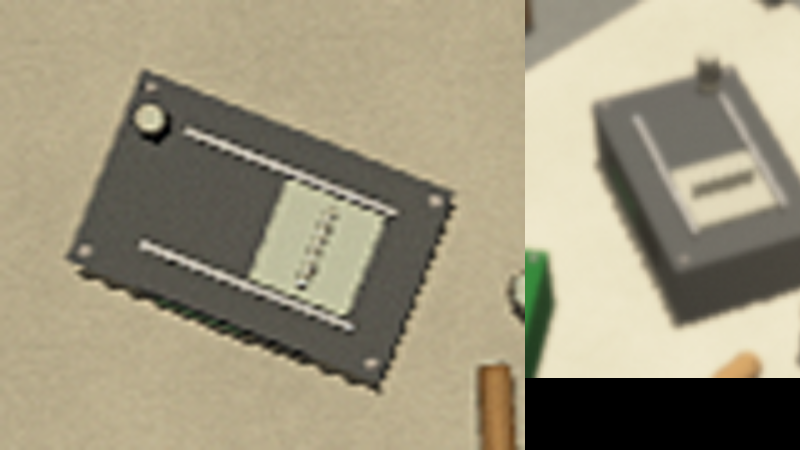

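The crop confirms it. The left grey box has the standing stalk at top-view (280,213), and its white cover with rib is centred near (314,239). Its nearly closed end points to the lower right.

```bash
cat >> h.py <<'E'
C=np.array([541.9,145.9]); A=np.radians(67.01-90)
ex=np.array([np.cos(A),np.sin(A)]); ey=np.array([-np.sin(A),np.cos(A)])
def L2W(x,y,z): return np.r_[C+x*ex+y*ey,z]
def W2L(P): P=np.asarray(P,float); q=P[:2]-C; return np.r_[q@ex,q@ey,P[2:]].round(1)
def goto(x,y,z):
    s=r.sense(); M=R.from_euler('xyz',s['tcp_rot'],degrees=True).as_matrix()
    print('tool local',W2L(s['tool_pos']),'delta',(M.T@(L2W(x,y,z)-s['tool_pos'])).round(1),'F',s['ft_force'].round(2),'t',s['time'])
E
python3 - <<'E'
from h import *
s=r.sense(); M=R.from_euler('xyz',s['tcp_rot'],degrees=True).as_matrix(); print(M.round(3))
az=np.degrees(np.arctan2(M[1,1],M[0,1])); print('tool y azimuth',az,'tool z az',np.degrees(np.arctan2(M[1,2],M[0,2])),'logger y az',67.01)
print('stalk z87 top',W2L(ray('top',[279.8,213.8],87)[0]), 'side', W2L(ray('side',[255+707/3.6,180+57/3.6],87)[0]))
for q in [(288,180),(385,212),(352,315),(250,280),(318,247)]:
    print('cover top',W2L(ray('top',[250+q[0]/5-.4,190+q[1]/5-.4],59.5)[0]))
print('rib side',[W2L(ray('side',[255+q[0]/3.6,180+q[1]/3.6],73.5)[0]) for q in [(692,188),(753,172)]])
print('box corners side',[W2L(ray('side',[255+q[0]/3.6,180+q[1]/3.6],55)[0]) for q in [(594,103),(672,272),(733,68)]])
goto(0,-62,120)
E
```

```text
[[-0.001  0.387  0.922]
 [-0.001  0.922 -0.387]
 [-1.    -0.002 -0.   ]]
tool y azimuth 67.2058270913252 tool z az -22.794185560845147 logger y az 67.01
stalk z87 top [29.6 70.7 87. ] side [376.2 -76.6  87. ]
cover top [28.9 -6.  59.5]
cover top [ 32.2 -60.3  59.5]
cover top [-25.2 -64.3  59.5]
cover top [-28.1  -7.1  59.5]
cover top [  1.7 -34.1  59.5]
rib side [array([ 304.6, -175.1,   73.5]), array([ 351.1, -177.6,   73.5])]
box corners side [array([299.3, -59.6,  55. ]), array([ 263.7, -222.4,   55. ]), array([413.1, -64.9,  55. ])]
tool local [-444.   253.5  230.3] delta [ 110.8 -316.9  442.9] F [-0.22 -0.35 -0.56] t 0.1
```

Run:
```python
from h import *
f=lambda q,z:W2L(ray('side',[255+(q[0]-525)/3.6-.4,180+q[1]/3.6-.4],z)[0])
print('stalk',f((707,57),87)); print('rib',f((692,188),73.5),f((753,172),73.5)); print('corners',[f(q,55) for q in [(594,103),(672,272),(733,68)]])
```

```text
stalk [29.2 67.3 87. ]
rib [-22.2 -40.1  73.5] [ 21.5 -41.4  73.5]
corners [array([-52.3,  86. ,  55. ]), array([-55.6, -90.8,  55. ]), array([54.8, 83.6, 55. ])]
```

Call:
{"op": "move_arm", "data": {
  "deltas": [
    [[0,-60,40],0],
    [[0,-95,80],0],
    [[0,-130,125],0],
    [[10,-165,175],0],
    [[20,-200,225],0],
    [[35,-235,275],0],
    [[50,-265,330],0],
    [[65,-295,385],0],
    [[80,-310,425],0],
    [[80,-320,442],0],
    [[80,-320,442],0]
  ],
  "jaw": -1,
  "squeeze": 20
}}

```text
time: 1.48
tool_pos: [515.7, 85.6, 150.6]
tcp_rot: [-117.2, 89.9, -140.1]
ft_force: [0.1, 0.4, -0.1]
finger_gap: -0.1
```

```bash
python3 -c "
from h import *
goto(0,-64,66)"
```

```text
tool local [ -0.5 -65.7 150.6] delta [84.6  1.9  0.6] F [ 0.07  0.35 -0.14] t 1.475
```

Call:
{"op": "move_arm", "data": {
  "deltas": [
    [[30,1,0],0],
    [[60,0,0],0],
    [[78,0,0],0],
    [[84,0,0],0],
    [[84,0,0],0]
  ]
}}

```text
time: 2.1
tool_pos: [515.7, 86.0, 67.2]
tcp_rot: [-113.5, 89.9, -136.4]
ft_force: [0.7, -0.2, 0.4]
finger_gap: -0.3
```

Run:
```python
from h import *
goto(0,-64,66)
p,d=snap('side'); q,_=snap('top')
a=cv2.resize(p[150:285,235:385],None,fx=2.66,fy=2.66,interpolation=2);b=cv2.resize(q[180:292,240:365],None,fx=3.2,fy=3.2,interpolation=2)
h=min(len(a),len(b)); cv2.imwrite('pics/c2.png',np.hstack([a[:h],b[:h]])[...,::-1])
```

```text
tool local [ -0.7 -65.4  67.2] delta [1.2 1.4 0.7] F [ 0.74 -0.2   0.38] t 2.1
```

View pics/c2.png

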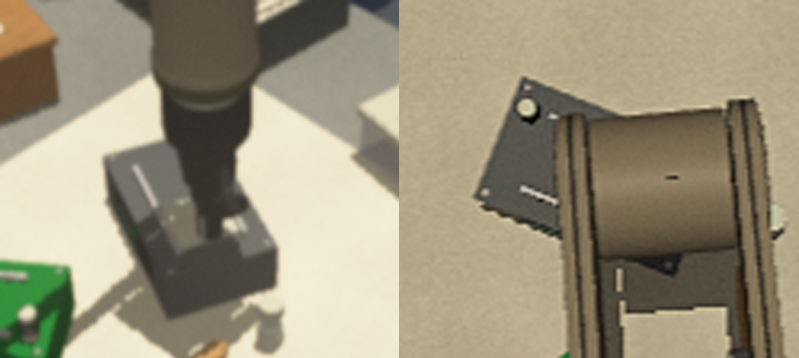

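The fingertip stands on the box top, in front of the rib at side crop (228,225). The top view is blocked by the wrist. Now the push.

Call:
{"op": "move_arm", "data": {
  "deltas": [
    [[3,4,0.5],0],
    [[3,8,0.5],0],
    [[3,12,0.5],0],
    [[3,16,0.5],0],
    [[3,20,0.5],0],
    [[3,24,0.5],0]
  ]
}}

```text
time: 2.95
tool_pos: [526.3, 107.8, 64.9]
tcp_rot: [-66.3, 89.9, -89.2]
ft_force: [-0.7, -1.8, -0.3]
finger_gap: -0.2
```

Call:
{"op": "move_arm", "data": {
  "deltas": [
    [[0,4,0],0],
    [[0,8,0],0],
    [[0,12,0],0],
    [[0,16,0],0],
    [[0,20,0],0],
    [[0,24,0],0],
    [[0,28,0],0]
  ]
}}

```text
time: 3.82
tool_pos: [537.3, 133.8, 64.8]
tcp_rot: [-71.7, 89.9, -94.5]
ft_force: [-1.2, -1.6, 3.1]
finger_gap: -0.1
```

Run:
```python
from h import *
goto(0,5,64)
print(r.sense()['ft_force']@np.r_[ey,0])
```

```text
tool local [  0.5 -12.9  64.8] delta [ 0.8 17.9 -0.4] F [-1.2  -1.58  3.06] t 3.825
-1.9265177015850012
```

Call:
{"op": "move_arm", "data": {
  "deltas": [
    [[0,3,0],0],
    [[0,6,0],0],
    [[0,9,0],0],
    [[0,9,0],0]
  ]
}}

```text
time: 4.32
tool_pos: [540.9, 142.5, 64.9]
tcp_rot: [-61.4, 89.9, -84.2]
ft_force: [-0.4, 0.8, -0.8]
finger_gap: 0.1
```

Run:
```python
from h import *
goto(0,5,64)
print(r.sense()['ft_force']@np.r_[ey,0])
p,d=snap('side'); np.save('s3.npy',p)
cv2.imwrite('pics/c3.png',cv2.resize(p[150:285,235:385],None,fx=4,fy=4,interpolation=2)[...,::-1])
```

```text
tool local [ 0.4 -3.6 64.9] delta [ 0.8  8.6 -0.4] F [-0.4   0.79 -0.79] t 4.325
0.571827017801348
```

View pics/c3.png

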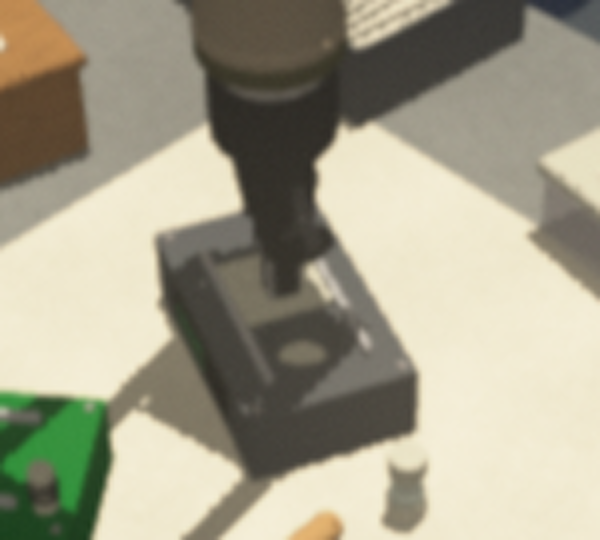

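The cover is nearly open: the plate's near edge runs from (250,330) to (325,300), and the key shows at (302,352). The box's front-right corner is at (414,376). I'll work out what travel is left.

Run:
```python
from h import *
f=lambda q,z:W2L(ray('side',[235+q[0]/4-.4,150+q[1]/4-.4],z)[0])
print('key',f((302,352),35),'edge',f((250,330),59.5),f((325,300),59.5),'corners',f((414,376),55),f((251,472),55),f((158,238),55))
```

```text
key [  3.8 -31.4  35. ] edge [-27.1 -24.1  59.5] [ 25.4 -16.9  59.5] corners [ 52.8 -94.3  55. ] [ -64.5 -129.    55. ] [-52.5  82.4  55. ]
```

Call:
{"op": "move_arm", "data": {
  "deltas": [
    [[0,1.5,0],0],
    [[0,3,0],0],
    [[0,3,0],0]
  ]
}}

```text
time: 4.75
tool_pos: [542.1, 145.2, 64.8]
tcp_rot: [-57.6, 89.9, -80.5]
ft_force: [-0.3, -1.2, -0.2]
finger_gap: 0.1
```

Call:
{"op": "move_arm", "data": {
  "deltas": [
    [[0,1,0],0],
    [[0,2,0],0],
    [[0,2,0],0]
  ]
}}

```text
time: 5.12
tool_pos: [542.9, 147.1, 64.8]
tcp_rot: [-58.6, 89.9, -81.5]
ft_force: [-0.8, 0.0, 0.1]
finger_gap: 0.1
```

Call:
{"op": "move_arm", "data": {
  "deltas": [
    [[0,1,0],0],
    [[0,2,0],0],
    [[0,2,0],0]
  ]
}}

```text
time: 5.5
tool_pos: [543.7, 149.1, 64.8]
tcp_rot: [-54.5, 89.9, -77.4]
ft_force: [0.1, 0.1, 0.0]
finger_gap: 0.2
```

Call:
{"op": "move_arm", "data": {
  "deltas": [
    [[0,1,0],0],
    [[0,2,0],0]
  ]
}}

```text
time: 5.75
tool_pos: [544.3, 150.4, 64.7]
tcp_rot: [-77.6, 89.9, -100.5]
ft_force: [-2.6, -5.6, 2.4]
finger_gap: -0.1
```

Call:
{"op": "move_arm", "data": {
  "deltas": [
    [[0,1,0],0],
    [[0,2,0],0]
  ]
}}

```text
time: 6.0
tool_pos: [544.5, 151.0, 64.6]
tcp_rot: [-90.6, 89.7, -113.5]
ft_force: [-4.5, -9.2, 4.6]
finger_gap: -0.1
```

Run:
```python
from h import *
goto(0,5,64)
for i in range(3): 
    p,d=snap('side'); print(r.sense()['ft_force']@np.r_[ey,0])
cv2.imwrite('pics/c4.png',cv2.resize(p[190:280,265:345],None,fx=6.6,fy=6.6,interpolation=2)[...,::-1])
```

```text
tool local [ 0.4  5.7 64.6] delta [ 0.6 -0.7 -0.4] F [-4.45 -9.25  4.55] t 6.0
-8.543365369387294
-9.065423651852235
-9.686974790958608
```

View pics/c4.png

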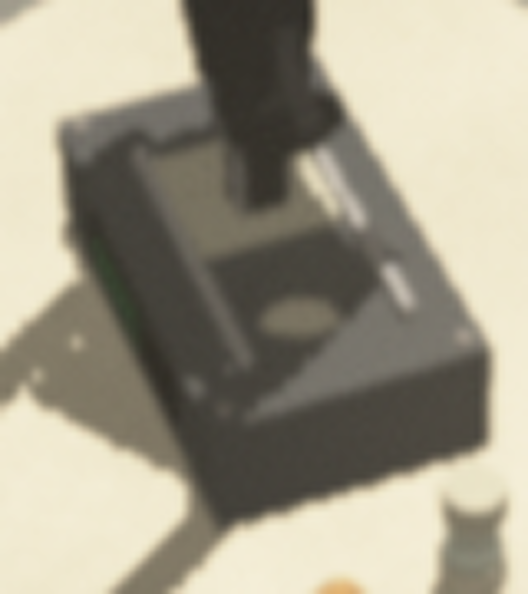

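The cover is fully open and against its stop: the force rose to 9 N. The picture shows the well with the key at (300,315). I'll back off and clear the view for one measurement of the well.

Call:
{"op": "move_arm", "data": {
  "deltas": [
    [[0,-6,0],0],
    [[-20,-12,0],0],
    [[-55,-12,0],0],
    [[-90,-12,-20],0],
    [[-110,-12,-60],0],
    [[-110,-12,-110],0],
    [[-110,-12,-160],0],
    [[-110,-12,-190],0],
    [[-110,-12,-190],0]
  ]
}}

```text
time: 7.28
tool_pos: [364.2, 215.3, 176.2]
tcp_rot: [-56.1, 89.9, -78.9]
ft_force: [0.6, 0.4, -0.1]
finger_gap: 0.0
```

Run:
```python
from h import *
goto(0,-35,80)
p,d=snap('top'); q,_=snap('side'); np.save('t5.npy',p); np.save('t5d.npy',d); np.save('s5.npy',q)
a=cv2.resize(p[190:280,250:350],None,fx=4,fy=4,interpolation=2); b=cv2.resize(q[190:280,255:355],None,fx=4,fy=4,interpolation=2)
cv2.imwrite('pics/c5.png',np.hstack([a,b])[...,::-1])
```

```text
tool local [-190.7   -5.5  176.2] delta [ 96.6 -30.1 190.5] F [ 0.61  0.38 -0.13] t 7.275
```

View pics/c5.png

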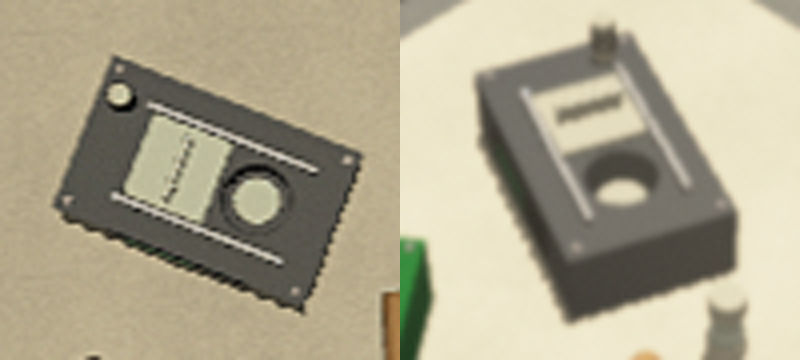

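The cover is fully open. The key disc shows at top crop (257,201), and the well mouth at side crop (622,178). Measuring both.

Run:
```python
from h import *
p=np.load('t5.npy').astype(int)[190:280,250:350]; m=(p.min(2)>120).astype(np.uint8)
n,l,s,c=cv2.connectedComponentsWithStats(m)
for i in range(1,n):
    if 5<s[i,4]<1000: 
        z={True:35}.get(np.hypot(*(c[i]-[64.2,50.2]))<4,59.5); print(s[i],W2L(ray('top',c[i]+[250,190],z)[0]),z)
print('stalk top',W2L(ray('top',[250+119/4-.4,190+94/4-.4],87)[0]))
f=lambda q,z:W2L(ray('side',[255+(q[0]-400)/4-.4,190+q[1]/4-.4],z)[0])
print('well side',f((622,178),55),'corners',f((735,213),55),f((568,258),55),f((477,80),55),f((633,38),55),'stalk',f((603,22),87))
print('well top',W2L(ray('top',[250+256/4-.4,190+198/4-.4],55)[0]))
d=np.load('t5d.npy'); W=cloud('top',d)
b=np.zeros(d.shape,np.uint8); b[195:275,255:350]=((W[...,2]>45)&(W[...,2]<70))[195:275,255:350]
b=cv2.morphologyEx(b,cv2.MORPH_CLOSE,np.ones((5,5)));cs=max(cv2.findContours(b,0,1)[0],key=cv2.contourArea)[:,0]
X=ray('top',cs,55.)[:,:2];print(cv2.minAreaRect(X.astype(np.float32)))
```

```text
[27 21  5  5 22] [32.  76.  59.5] 59.5
[ 28  26  51  40 554] [ 1.1 14.8 59.5] 59.5
[ 58  45  12  11 100] [  1.4 -35.4  35. ] 35
stalk top [30.9 72.4 87. ]
well side [  1.6 -38.5  55. ] corners [ 54.4 -92.2  55. ] [-51.9 -88.7  55. ] [-53.7  80.8  55. ] [55.1 80.8 55. ] stalk [30.1 68.3 87. ]
well top [  2. -35.  55.]
((542.2372436523438, 146.37550354003906), (180.0068359375, 111.45905303955078), 67.29154205322266)
```

Both views put the well at about (1.5, -36.5), and the logger hasn't moved (within 0.5 mm). Going over it.

Call:
{"op": "move_arm", "data": {
  "deltas": [
    [[0,-8,40],0],
    [[0,-16,85],0],
    [[10,-22,130],0],
    [[30,-28,165],0],
    [[60,-31.5,188],0],
    [[80,-31.5,192],0],
    [[96,-31.5,192],0],
    [[96,-31.5,192],0]
  ]
}}

```text
time: 8.38
tool_pos: [529.1, 110.9, 79.1]
tcp_rot: [-100.2, 89.8, -123.0]
ft_force: [-0.4, -0.1, 0.9]
finger_gap: 0.0
```

Run:
```python
from h import *
goto(1.5,-36.5,37)
```

```text
tool local [  1.9 -37.2  79.1] delta [42.1  0.8 -0.3] F [-0.37 -0.05  0.86] t 8.375
```

Call:
{"op": "move_arm", "data": {
  "deltas": [
    [[10,0.7,-0.3],0],
    [[20,0.7,-0.3],0],
    [[28,0.7,-0.3],0],
    [[34,0.7,-0.3],0],
    [[38,0.7,-0.3],0],
    [[41,0.7,-0.3],0]
  ]
}}

```text
time: 9.12
tool_pos: [529.1, 111.6, 38.0]
tcp_rot: [-99.4, 89.8, -122.2]
ft_force: [0.1, 0.2, 0.8]
finger_gap: 0.0
```

Run:
```python
from h import *
goto(1.5,-36.5,28)
```

```text
tool local [  1.6 -36.6  38. ] delta [10.   0.2 -0.1] F [0.07 0.16 0.84] t 9.125
```

Call:
{"op": "move_arm", "data": {
  "deltas": [
    [[3,0,0],0],
    [[5,0,0],0],
    [[7,0,0],0],
    [[8,0,0],0],
    [[9,0,0],0]
  ]
}}

```text
time: 9.75
tool_pos: [529.3, 111.6, 29.2]
tcp_rot: [-93.2, 89.8, -116.0]
ft_force: [-1.4, -0.7, 4.4]
finger_gap: 0.0
```

Call:
{"op": "move_arm", "data": {
  "deltas": [
    [[1,0,0],0],
    [[1.5,0,0],0]
  ]
}}

```text
time: 10.0
tool_pos: [529.4, 111.6, 28.8]
tcp_rot: [-94.6, 89.8, -117.4]
ft_force: [-8.1, -1.1, 17.4]
finger_gap: -0.0
```

The key is fully down (17 N at z 28.8). I'll ease off slightly and hold.

Call:
{"op": "move_arm", "data": {
  "deltas": [
    [[0,0,0],0],
    [[0,0,0],0],
    [[0,0,0],0],
    [[0,0,0],0]
  ]
}}

```text
time: 10.5
tool_pos: [529.3, 111.6, 29.1]
tcp_rot: [-95.7, 89.8, -118.5]
ft_force: [-2.9, -0.5, 7.1]
finger_gap: -0.1
```

Call:
{"op": "move_arm", "data": {
  "deltas": [
    [[0.4,0,0],0],
    [[0.4,0,0],0],
    [[0.4,0,0],0],
    [[0.4,0,0],0],
    [[0.4,0,0],0],
    [[0.4,0,0],0],
    [[0.4,0,0],0],
    [[0.4,0,0],0],
    [[0.4,0,0],0],
    [[0.4,0,0],0],
    [[0.4,0,0],0],
    [[0.4,0,0],0]
  ]
}}

```text
time: 12.0
tool_pos: [529.3, 111.6, 29.0]
tcp_rot: [-97.3, 89.8, -120.1]
ft_force: [-3.6, 0.1, 8.9]
finger_gap: 0.1
```

Call:
{"op": "move_arm", "data": {
  "deltas": [
    [[-5,0,0],0],
    [[-15,0,0],0],
    [[-40,0,0],0],
    [[-64,0,0],0],
    [[-70,20,0],0],
    [[-70,50,0],0],
    [[-70,72,-1],0],
    [[-70,81,-1],0],
    [[-70,81,-1],0]
  ]
}}

```text
time: 13.12
tool_pos: [559.6, 187.5, 98.0]
tcp_rot: [-105.6, 89.7, -128.3]
ft_force: [-1.0, -0.4, -0.4]
finger_gap: 0.0
```

Run:
```python
from h import *
goto(0,45,64.8)
```

```text
tool local [ 0.1 45.2 98. ] delta [33.2 -0.  -0.1] F [-1.03 -0.38 -0.39] t 13.125
```

Call:
{"op": "move_arm", "data": {
  "deltas": [
    [[12,0,0],0],
    [[24,0,0],0],
    [[30,0,0],0],
    [[33,0,0],0],
    [[33,0,0],0]
  ]
}}

```text
time: 13.75
tool_pos: [559.5, 187.2, 64.9]
tcp_rot: [-107.4, 89.7, -130.2]
ft_force: [-0.6, -0.2, 0.9]
finger_gap: -0.4
```

Call:
{"op": "move_arm", "data": {
  "deltas": [
    [[0,-4,0],0],
    [[0,-8,0],0],
    [[0,-12,0],0],
    [[0,-16,0],0],
    [[0,-20,0],0],
    [[0,-24,0],0],
    [[0,-28,0],0],
    [[0,-32,0],0],
    [[0,-36,0],0],
    [[0,-40,0],0],
    [[0,-44,0],0],
    [[0,-48,0],0]
  ]
}}

```text
time: 15.25
tool_pos: [540.9, 142.7, 65.1]
tcp_rot: [-105.4, 89.7, -128.2]
ft_force: [1.6, 1.4, 0.2]
finger_gap: -0.0
```

Run:
```python
from h import *
goto(0,-20,64.5)
print(r.sense()['ft_force']@np.r_[ey,0])
```

```text
tool local [ 0.4 -3.4 65.1] delta [  0.7 -16.6  -0.4] F [1.55 1.37 0.16] t 15.25
1.8633590386107532
```

Call:
{"op": "move_arm", "data": {
  "deltas": [
    [[0.4,-3,-0.4],0],
    [[0.4,-6,-0.4],0],
    [[0.4,-9,-0.4],0],
    [[0.4,-12,-0.4],0],
    [[0.4,-13,-0.4],0]
  ]
}}

```text
time: 15.88
tool_pos: [535.5, 130.7, 64.9]
tcp_rot: [-105.3, 89.7, -128.1]
ft_force: [1.5, 0.9, 1.1]
finger_gap: -0.1
```

Call:
{"op": "move_arm", "data": {
  "deltas": [
    [[0,-1,0],0],
    [[0,-2,0],0]
  ]
}}

```text
time: 16.12
tool_pos: [534.7, 128.8, 64.8]
tcp_rot: [-105.9, 89.7, -128.6]
ft_force: [2.0, 0.5, 1.9]
finger_gap: -0.4
```

Call:
{"op": "move_arm", "data": {
  "deltas": [
    [[0,-1,0],0],
    [[0,-2,0],0]
  ]
}}

```text
time: 16.38
tool_pos: [533.9, 126.9, 64.8]
tcp_rot: [-105.7, 89.7, -128.5]
ft_force: [1.8, 0.5, 1.7]
finger_gap: -0.1
```

Call:
{"op": "move_arm", "data": {
  "deltas": [
    [[0,-1,0],0],
    [[0,-2,0],0]
  ]
}}

```text
time: 16.62
tool_pos: [533.4, 125.8, 65.0]
tcp_rot: [-108.9, 89.8, -131.7]
ft_force: [3.5, 5.0, -0.6]
finger_gap: -0.0
```

Call:
{"op": "move_arm", "data": {
  "deltas": [
    [[0,-1,0],0],
    [[0,-1.5,0],0]
  ]
}}

```text
time: 16.88
tool_pos: [533.0, 125.2, 65.0]
tcp_rot: [-122.0, 89.9, -144.7]
ft_force: [3.9, 5.1, -0.3]
finger_gap: -0.1
```

The closing stop is reached: about 6 N against 1.9 N while sliding. Backing off for a clear look.

Call:
{"op": "move_arm", "data": {
  "deltas": [
    [[0,6,0],0],
    [[-20,12,0],0],
    [[-55,12,0],0],
    [[-90,12,-20],0],
    [[-110,12,-60],0],
    [[-110,12,-110],0],
    [[-110,12,-160],0],
    [[-110,12,-190],0],
    [[-110,12,-190],0]
  ]
}}

```text
time: 18.0
tool_pos: [360.8, 210.4, 174.7]
tcp_rot: [-126.7, 89.8, -149.3]
ft_force: [0.3, -0.3, 0.6]
finger_gap: -0.3
```

Run:
```python
from h import *
p,d=snap('top'); q,_=snap('side'); W=cloud('top',d)
a=cv2.resize(p[190:280,250:350],None,fx=4,fy=4,interpolation=2); b=cv2.resize(q[190:280,255:355],None,fx=4,fy=4,interpolation=2)
cv2.imwrite('pics/c6.png',np.hstack([a,b])[...,::-1])
b=np.zeros(d.shape,np.uint8); b[195:275,255:350]=((W[...,2]>45)&(W[...,2]<70))[195:275,255:350]
b=cv2.morphologyEx(b,cv2.MORPH_CLOSE,np.ones((5,5)));cs=max(cv2.findContours(b,0,1)[0],key=cv2.contourArea)[:,0]
print(cv2.minAreaRect(ray('top',cs,55.)[:,:2].astype(np.float32)))
# cover plate extent along logger y in a strip |x|<26, z 59.5, for open, start and now
for nm,im in(('start',np.load('topp.npy')),('open',np.load('t5.npy')),('now',p)):
    v,u=np.indices(im.shape[:2]); X=ray('top',np.c_[u.ravel(),v.ravel()],59.5); l=np.c_[(X[:,:2]-C)@ex,(X[:,:2]-C)@ey]
    k=(abs(l[:,0]-1.5)<22)&(abs(l[:,1])<88)&(im.min(2).ravel()>110); y=l[k,1]
    print(nm,'plate y range',np.percentile(y,[1,50,99]).round(1))
print(r.sense()['time'], np.abs(p.astype(int)-np.load('topp.npy'))[175:320,340:480].max(2).__gt__(60).sum())
```

```text
((541.4517822265625, 145.6411895751953), (179.99710083007812, 111.87619018554688), 67.27816009521484)
start plate y range [-61.3 -32.6  -5.6]
open plate y range [-48.4  12.3  48.8]
now plate y range [-64.2 -35.6  -8.4]
18.1 1
```

View pics/c6.png

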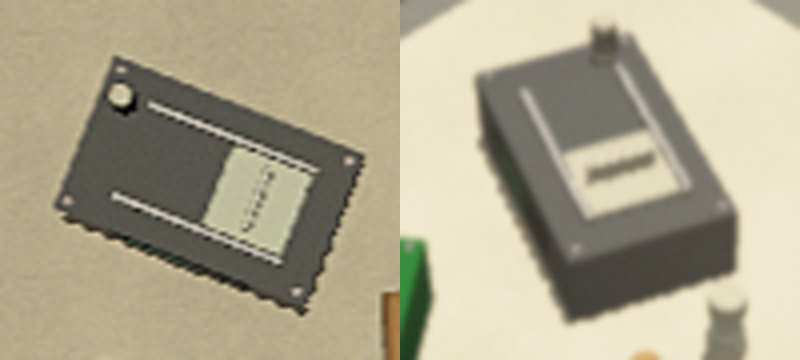

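The cover is shut over the well at top crop (257,200). It travelled about 57 mm from open, against 56 nominal. The logger is within 1 mm of where it started, and the area around the spare, vial and brush hasn't changed.

```bash
python3 -c "
from bench import r
print(r.hand_in())"
```

```text
the job is handed in; nothing more can be done
None
```

I restarted the grey logger with the upright stalk and handed the job in at about 18 s of the 45 s allowed.

- **Opening:** I pushed the cover to its open stop, with about 9 N at the stop.
- **Key:** I pressed it down to about 6 mm below its rest height and held it for about 2 s at 7–17 N, against the 5 N needed. I then let it up.
- **Closing:** I pushed the cover back until the force rose from about 1.9 N to 6 N at the closed stop.

**Last checks:** From open to closed the cover's edge moved about 57 mm in the top view, against 56 mm nominal, so it measures as fully closed. The logger's outline is within about 1 mm and 0.3° of where it started. The spare logger, vial, brush and sherd look unchanged, and the arm ended clear of everything.

**Disagreements:** The side camera put the logger 2–4 mm nearer its own −y end than the top camera did, so I used the average for the well. The key could not be seen after the cover closed, so its return is inferred from the fingertip lifting clear. During the press there was a brief 8 N sideways force, which I eased off. The logger may have slipped by less than 1 mm during the pushes.

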